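# Zero the gauge, then hold the spring at its mark

## Robot

A 6-joint arm with a two-finger parallel gripper is mounted at the origin on the work surface; the furniture and walls round the work are solid. World frame = base frame: x ahead of the robot, y to its left, z up, the work surface at z = 0. Lengths are in m, angles in degrees, forces in N, time in s.
With the tool pointing down it reaches from about 0.275 to 0.85 m from the base axis. Payload 19 kg.
Tool frame: the origin (TCP) lies midway between the tips of the shut fingers; the grasp point (between the pads) lies 19 mm behind it; z points along the fingers, y is the line along which they close (so a half turn about z gives the same grasp; the last joint's range is limited). The gripper opens to 85 mm and grips with 20 to 120 N. Pads are 22 mm wide; open, the fingers measure 114 mm over their backs; the gripper's body (76 mm by 85 mm) begins 54 mm behind the grasp point. The pads swing forward as they close: fully open they stand 13 mm farther back than shut.
Start: joints at [-74.313, 8.623, 82.357, -0, 89.026, -7.678], TCP at [0.228, -0.528, 0.231] pointing down, gripper open.
Joint ranges: [-160.23, 160.23], [-39.13, 120.54], [6.94, 153.29], [-79.49, 259.48], [9.18, 160.14], [-161.06, 161.06]. Speed limits (degrees/s): [108.29, 108.29, 127.2, 172.46, 172.46, 172.46].

## Interface

Orientations are given as a 3x3 rotation matrix whose columns are the frame's x, y, z axes.
In Python, from bench import r, cams gives the robot as it stands.
- The arm moves only by the tool jog_arm, never from a script. Its argument "moves" is a list of rows, each a list of 6 numbers: the shift along the tool's x, y, z in m, then the turn, a rotation vector about the tool's x, y, z in degrees. A call has 1 to 10 rows; each row shifts and turns the commanded pose from where the row before left it, along the tool's axes as they then stand; what a row does not reach is not made up. A row lasts 1/10 s, in which the tool goes at most 50 mm and 8.59 degrees, less where a joint would pass 70% of its speed; a pose out of reach is approached as far as the arm can. A call is refused whole if a number of a shift passes 0.05 or a number of a turn 8.59, either way. A call with a gripper value outside its range is refused whole. "jaw" is the closure, from -1 (fully open) to 1 (shut), set as the call begins (left out, the last holds). The fingers move at their own pace and stop on an object; the grip force is fixed at half the most. Time passes only in rows, so rows that do not move let the fingers close. It gives the time, the measured TCP pose, the force, the opening and the grip force at its end, in the units of the state.
- r.get_state(): the state, without advancing time (a new reading comes with each control period).
- cams.snapshot(name): name is "scene" or "top" or "wrist"; returns the picture (384x512x3 uint8, red, green, blue); there is no depth.
- cams.calibration(name): a dict with "camera_matrix" (3x3 intrinsics, pixels), "k1" (the pictures are not rectified: a ray, as slopes to the right and down, at radius r is drawn at 1 + k1 r^2 times it, then the intrinsics apply), "cam_to_world" (4x4, takes a point from camera to world coordinates); the wrist camera has in their place "hand_eye" (4x4, takes a point from camera to tool coordinates, whose origin is the TCP and whose axes are the flange's). Camera axes: x right, y up, looking along -z (the intrinsics and any distortion apply to the point x, -y, -z); pixel columns grow to the right and rows downward; lengths in m; the calibration is good to about 2 mm. A picture is of the moment at which its call begins: read the wrist's pose just before it. calibration takes no time and is no camera call.
- r.hand_in(): hands the job in; it is judged then, once.
The state is a dict: "time": time; "joint_positions": joint angles; "joint_velocities": joint speeds; "tau": joint torques, N m; "position": TCP position; "orientation": TCP orientation; "wrist_force": force on the tool from outside, world axes, zero at the start; "moment": the same for the moment, N m; "width": finger opening in m; "grasp_force": force on a finger pad.
Only numpy, scipy, OpenCV 4.12 (cv2) and the standard library are available. Lean on these libraries where they do the work, as an engineer would, in place of code of your own. Each camera call takes 0.05 s, during which the arm holds its last target. There are 200 camera calls.

## Task

On the bench spring gauge, first turn the reset knob on the housing anticlockwise until its pointer is fully back at the zero stop, leaving the spring slide at home meanwhile. Then take the slide's upright grip, pull it out against the spring until its side pointer stands between the two ribs of the index clip, never drawing it out past the clip, and keep it there steadily for a couple of seconds; finish still holding the slide at the mark. Leave the other things on the bench where they are.

Things in the scene. Friction and masses are not known exactly. Their poses are not given: they have to be found in the camera images.
- spring_gauge: bench spring gauge, fixed: aluminium plate 300x110x12 mm with a grey spring housing (105x84 mm, centre at x +92 mm, top 56 mm above the bench) on its far half. Origin: centre of the plate's underside, at bench level; x runs along the plate from the front end to the housing (roughly away from the robot), y left, z up. Front block at x -142 mm, 36 mm high.
- reset_knob (a joint): angle (rad) of the reset knob; 0 is the zero stop (hard end stop; a steel pin on the dial beside the pointer); grows clockwise seen from above, so it is reset by turning anticlockwise. Starts at 0.7 to 1.3. Friction only (0.05 N m): it stays where left; the slide does not drive it.
- knob_bar (a point): middle of the knob's bar grip, on the knob's vertical axis, 76 mm above the bench, 94 mm from the gauge's origin along its +x. Black bar 42 mm long, 12 mm thick, top 89 mm above the bench, on a 46 mm disc whose top is 64 mm above the bench. Turns with the knob: its x axis lies along the bar and at zero is parallel to the gauge's x; pointer end on -x.
- slide_travel (a joint): how far (m) the spring slide is pulled out; 0 is home, growing along the gauge's -x, away from the housing (roughly towards the robot); hard stop at 0.09. A spring always draws it home: about 5 N at 0, 1.2 N more for each 10 mm; friction 0.5 N.
- pull_slide: the spring slide: dark carriage 44x60 mm, top 36 mm above the bench, with an upright black grip on its centre: 16 mm along x, 36 mm along y, 46 mm tall, grip top 82 mm above the bench. Origin: under the grip's centre, 12 mm above the bench. Axes as the gauge's. At home it is 20 mm in front of the gauge's origin, the grip 60 mm before the housing, 114 mm from the knob's axis.
- slide_pointer (a point): tip of the slide's steel pointer (3 mm thick along x), on the slide's right-hand side (gauge -y), 44 mm sideways of the grip's centre and level with it along x; 25 mm above the bench. Moves with the slide; axes as the gauge's.
- index_mark (a point): the mark: midway between the two upright ribs of the dark steel index clip (26x18 mm, fixed) on the scale strip along the gauge's right-hand edge, 25 mm above the bench. Ribs 5 mm thick with a 16 mm gap, tops just under the pointer's path. Axes as the gauge's. The pull needed differs from run to run, 35 to 65 mm.
- weight: small dark grey-blue padded weight with a pale strap, 48x76x35 mm; a bystander, origin at the centre of its underside
- tape_roll: roll of masking tape lying flat, 100 mm across, 25 mm high; a bystander, origin at the centre of its underside
- loupe: black folding loupe, 34x46x13 mm; a bystander, origin at the centre of its underside
- amber_bottle: amber glass bottle with a black cap, 44 mm across, 113 mm tall; a bystander, origin at the centre of its underside
- eraser_1: small cream eraser, 22x13x13 mm; a bystander, origin at the centre of its underside

How it is judged (in metres and radians):
On the way, in this order (a step that is already met when the one before it is completed fails the run):
1. the reset knob is back at its zero stop while the slide is still at home (value of joint reset_knob below 0.08 rad and value of joint slide_travel below 0.008 m), for 0.2 s.
2. the slide is pulled to the mark and held there by the fingers for 1.5 s, the knob still at zero (x of slide_pointer in the frame of index_mark between -0.006 and 0.006 m and value of joint reset_knob below 0.08 rad and contact force between the fingers and pull_slide above 3 N), for 1.5 s.
At the end, for the whole second after the job is handed in: the fingers still hold the slide's grip (contact over 3 N), its pointer stands still within 6 mm of the middle of the index clip's gap along the slide, and the reset knob is within 0.08 rad of its zero stop (all of step 2 and velocity of joint slide_travel between -0.01 and 0.01 m/s); the arm keeps its last pose, push and grip.
It fails at once if the slide is pulled out past the index clip (pointer more than 16 mm beyond its middle) (x of slide_pointer in the frame of index_mark below -0.016 m).
It fails at once if a bystander is moved more than 25 mm (distance of any of weight, tape_roll, loupe, amber_bottle, eraser_1 from where it was at the start of the episode above 0.025 m).
It also fails if it takes over 51 s, if anything falls off the work surface, if the arm or the gripper's body presses on something with over 40 N, if the wrist force passes 120 N, or if a joint passes its speed limit or range.

## Working session

There is one attempt and no reset: what is moved stays moved. The work goes in short steps, Python scripts to look and compute and a tool call to move; the robot and the scene stay as the last step left them, time stands still between calls to the robot, and variables do not carry over. Pictures are saved under pics/ and viewed, at most 10 in all, crops included, and the job is handed in when it is done.

Besides the shell and the picture viewer there is one more tool, called after ">>>" as name(argument=value, ...), one argument or row to a line, values as JSON. jog_arm: Moves the arm, as the interface text tells. Its arguments: {"type":"object","properties":{"moves":{"type":"array","items":{"type":"array","items":{"type":"number"}}},"jaw":{"type":"number"}},"required":["moves"]}

```bash
mkdir -p pics
cat > h.py <<'E'
import numpy as np, cv2, json
from bench import r, cams
def ray(cal,uv,T):
    K=np.array(cal["camera_matrix"]);k1=cal["k1"]
    d=np.array([(uv[0]-K[0,2])/K[0,0],(uv[1]-K[1,2])/K[1,1]]);s=d.copy()
    for _ in range(30): s=d/(1+k1*(s@s))
    v=T[:3,:3]@np.array([s[0],-s[1],-1.]);return T[:3,3],v/np.linalg.norm(v)
def camT(name,st=None):
    cal=cams.calibration(name)
    if name!="wrist": return cal,np.array(cal["cam_to_world"])
    T=np.eye(4);T[:3,:3]=st["orientation"];T[:3,3]=st["position"]
    return cal,T@np.array(cal["hand_eye"])
def atz(name,uv,z,st=None):
    cal,T=camT(name,st);o,v=ray(cal,uv,T);return o+v*(z-o[2])/v[2]
def tri(rays):
    A=sum(np.eye(3)-np.outer(v,v) for o,v in rays);b=sum((np.eye(3)-np.outer(v,v))@o for o,v in rays)
    return np.linalg.solve(A,b)
def proj(name,p,st=None):
    cal,T=camT(name,st);q=np.linalg.inv(T)@np.append(p,1);s=np.array([q[0],-q[1]])/-q[2]
    s=s*(1+cal["k1"]*(s@s));K=np.array(cal["camera_matrix"]);return K[0,0]*s[0]+K[0,2],K[1,1]*s[1]+K[1,2]
E
python3 - <<'E'
from h import *
st=r.get_state();print({k:np.round(v,3).tolist() for k,v in st.items()})
ims=[cams.snapshot(n)[:,:,::-1] for n in("top","scene")]
for n,i in zip(("top","scene"),ims): cv2.imwrite(f"pics/{n}0.png",i)
cv2.imwrite("pics/a.png",cv2.resize(np.vstack([ims[0],ims[1]]),(400,600)) if 0 else cv2.resize(ims[0],(784,588),interpolation=cv2.INTER_CUBIC))
cv2.imwrite("pics/b.png",cv2.resize(ims[1],(784,588),interpolation=cv2.INTER_CUBIC))
E
```

```text
{'time': 0.0, 'joint_positions': [-74.311, 8.651, 82.392, -0.001, 89.027, -7.679], 'joint_velocities': [-0.008, -0.071, 0.043, 0.026, 0.008, 0.044], 'tau': [0.0, -71.305, -57.087, -0.0, 0.009, 0.0], 'position': [0.228, -0.528, 0.231], 'orientation': [[0.918, 0.397, -0.0], [0.397, -0.918, 0.001], [0.0, -0.001, -1.0]], 'wrist_force': [0.439, 0.143, -1.37], 'moment': [0.059, 0.015, -0.065], 'grasp_force': 0.0, 'width': 0.085}
```

View pics/a.png

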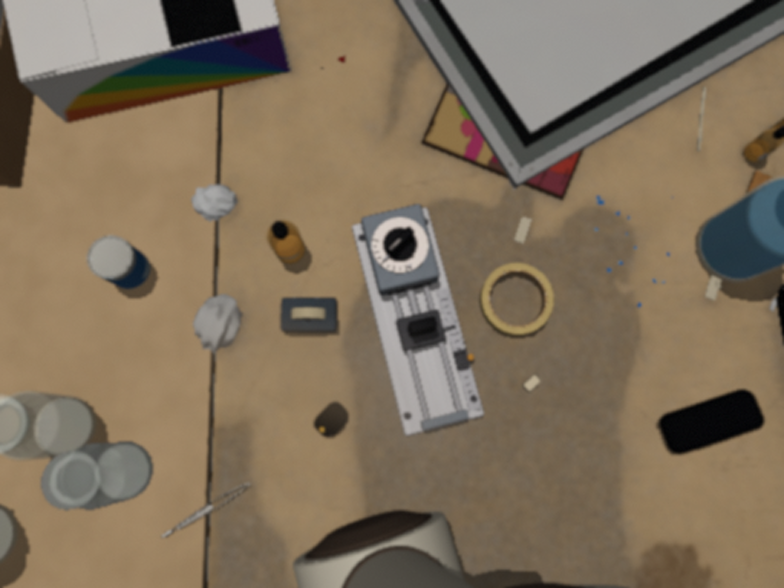

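View pics/b.png

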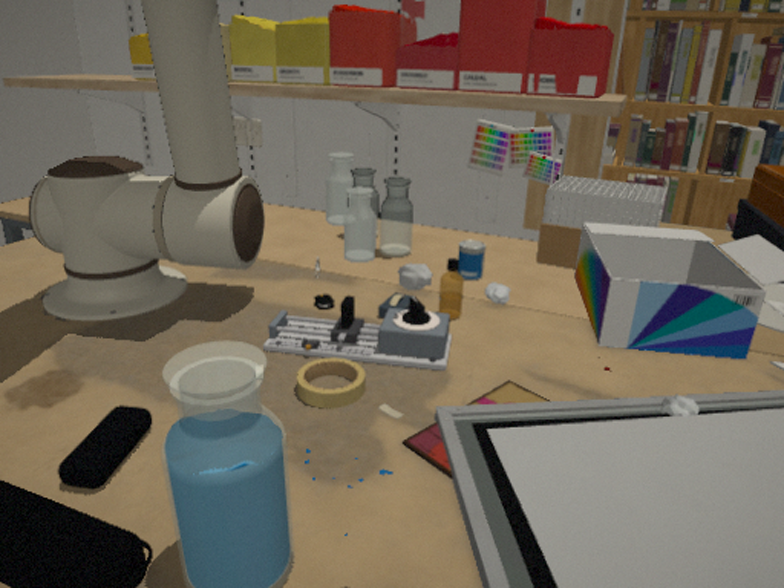

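The top view shows the knob at about (401,244), the grip at (423,328), the clip at (463,359) and the front block at (445,420), all in the 784 px enlargement. The scene view shows the grip top at (348,300) and the knob at (417,312). Next I'll enlarge both.

Run:
```python
from h import *
a=cv2.imread("pics/top0.png")[130:290,225:325];b=cv2.imread("pics/scene0.png")[185:245,170:300]
a=cv2.resize(a,None,fx=3.75,fy=3.75,interpolation=cv2.INTER_CUBIC);b=cv2.resize(b,None,fx=3.2,fy=3.2,interpolation=cv2.INTER_CUBIC)
c=np.zeros((600,800,3),np.uint8);c[:600,:375]=a;c[:b.shape[0],380:380+b.shape[1]]=b
cv2.imwrite("pics/c.png",c)
```

```text
(no output)
```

View pics/c.png

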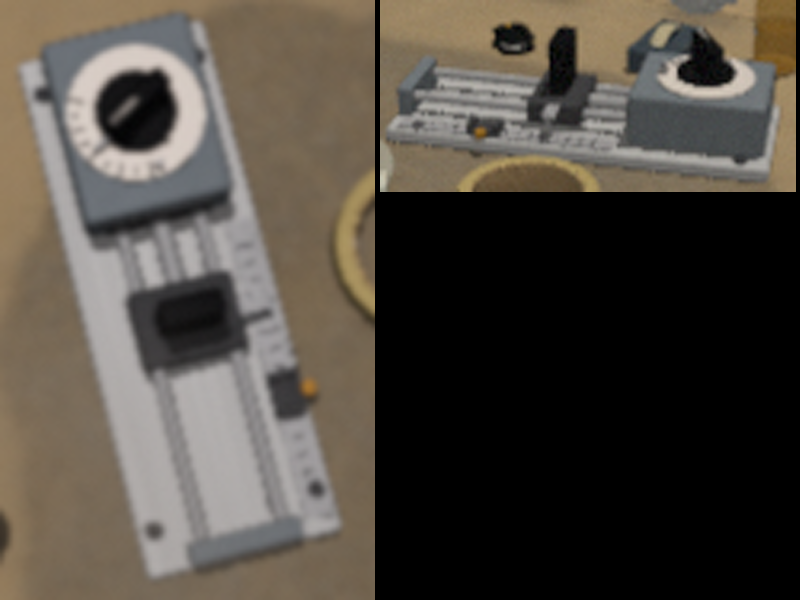

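The crop shows plate corners at (22,65), (205,20), (150,575) and (338,530), and the knob disc centre at (136,110) with its pointer line towards the lower left. The grip top is at about (193,309), the pointer tip at (268,314) and the clip at (286,392).

Run:
```python
from h import *
T=lambda x,y:(225+x/3.75-.37,130+y/3.75-.37); S=lambda x,y:(170+(x-380)/3.2-.35,185+y/3.2-.35)
P={}
for n,xy,z in [("FL",(22,65),.012),("FR",(205,20),.012),("NL",(150,575),.012),("NR",(338,530),.012),("grip",(193,309),.082),("disc",(136,110),.064),("ptr",(268,314),.025),("clip",(286,392),.025),("barA",(106,125),.089),("barB",(140,95),.089)]:
    P[n]=atz("top",T(*xy),z);print(n,P[n].round(4))
o=(P["FL"]+P["FR"]+P["NL"]+P["NR"])/4
x=P["FL"]+P["FR"]-P["NL"]-P["NR"];print("o",o,"len",np.linalg.norm(x)/2,"yaw",np.degrees(np.arctan2(x[1],x[0])))
x/=np.linalg.norm(x);y=np.cross([0,0,1],x)
for n,p in P.items(): print(n,"gauge",((p-o)@x).round(4),((p-o)@y).round(4))
for n,t,s in [("grip",(193,309),(564,30)),("disc",(136,110),(705,70)),("FL",(22,65),(779,117)),("NR",(338,530),(388,137))]:
    print(n,"tri",tri([ray(*(lambda c:(c[0],T(*t),c[1]))(camT("top"))),ray(*(lambda c:(c[0],S(*s),c[1]))(camT("scene")))]).round(4))
print(np.array(cams.calibration("wrist")["hand_eye"]).round(3),camT("top")[1].round(3))
```

```text
FL [0.6756 0.1    0.012 ]
FR [ 0.701  -0.0052  0.012 ]
NL [0.389  0.0326 0.012 ]
NR [ 0.4113 -0.0702  0.012 ]
grip [0.5239 0.0097 0.082 ]
disc [0.6349 0.0368 0.064 ]
ptr [ 0.5285 -0.0347  0.025 ]
clip [ 0.4855 -0.0431  0.025 ]
barA [0.6206 0.0533 0.089 ]
barB [0.6366 0.0352 0.089 ]
o [0.54422194 0.0143365  0.012     ] len 0.2956822239934328 yaw 12.937598090851294
FL gauge 0.1473 0.0541
FR gauge 0.1484 -0.0541
NL gauge -0.1472 0.0526
NR gauge -0.1485 -0.0526
grip gauge -0.0208 0.0001
disc gauge 0.0934 0.0016
ptr gauge -0.0263 -0.0442
clip gauge -0.0701 -0.0428
barA gauge 0.0832 0.0209
barB gauge 0.0947 -0.0003
grip tri [0.5245 0.0103 0.0833]
disc tri [0.6348 0.0364 0.0614]
FL tri [6.780e-01 1.001e-01 4.000e-04]
NR tri [ 0.4116 -0.0714  0.0015]
[[-0.001  0.96   0.28   0.07 ]
 [ 1.     0.001  0.    -0.001]
 [ 0.     0.28  -0.96  -0.142]
 [ 0.     0.     0.     1.   ]] [[-0.017  0.983 -0.182  0.399]
 [-1.    -0.014  0.017  0.061]
 [ 0.014  0.182  0.983  0.981]
 [ 0.     0.     0.     1.   ]]
```

Gauge yaw comes out at about 12.9°, knob axis at (0.6355, 0.0355), bar about 1.07 rad clockwise, and the slide grip at (0.524, 0.010). I'll move above the knob now.

>>> jog_arm(
  moves=[
    [0.04,-0.024,0,0,0,0],
    [0.04,-0.024,0,0,0,0],
    [0.04,-0.024,0,0,0,0],
    [0.04,-0.024,0,0,0,0],
    [0.04,-0.024,0,0,0,0],
    [0.04,-0.024,0,0,0,0],
    [0.04,-0.024,0,0,0,0],
    [0.04,-0.024,0,0,0,0],
    [0.04,-0.024,0,0,0,0],
    [0.04,-0.024,0,0,0,0],
  ],
  jaw=-1,
)

```text
time: 1.1
position: [0.5007, -0.147, 0.2312]
orientation: [[0.918, 0.397, -0.0], [0.397, -0.918, 0.0], [-0.0, -0.0, -1.0]]
wrist_force: [0.4, -0.8, 0.3]
width: 0.0855
grasp_force: 0.0
```

>>> jog_arm(
  moves=[
    [0.04,-0.023,0,0,0,0],
    [0.04,-0.023,0,0,0,0],
    [0.04,-0.023,0,0,0,0],
    [0.04,-0.023,0,0,0,0],
    [0.038,-0.024,0,0,0,0],
    [0,0,0,0,0,-8.5],
    [0,0,0,0,0,-8.5],
    [0,0,0,0,0,-8.5],
    [0,0,0,0,0,-8.5],
    [0,0,0,0,0,-8.5],
  ],
)

```text
time: 2.1
position: [0.6357, 0.0362, 0.2309]
orientation: [[0.403, 0.915, -0.001], [0.915, -0.403, 0.0], [-0.0, -0.001, -1.0]]
wrist_force: [0.7, -0.0, 0.2]
width: 0.0853
grasp_force: 0.0
```

>>> jog_arm(
  moves=[
    [0,0,0,0,0,-8.5],
    [0,0,0,0,0,-8.5],
    [0,0,0,0,0,-8.5],
    [0,0,0,0,0,-8.5],
    [0,0,0,0,0,-8.5],
    [0,0,0,0,0,-8.5],
    [0,0,0,0,0,-8.5],
    [0,0,0,0,0,-6],
    [0,0,0,0,0,0],
    [0,0,0,0,0,0],
  ],
)

```text
time: 3.1
position: [0.6357, 0.0361, 0.2311]
orientation: [[-0.658, 0.753, -0.0], [0.753, 0.658, 0.0], [0.0, -0.0, -1.0]]
wrist_force: [-0.0, 0.1, 0.0]
width: 0.0852
grasp_force: 0.0
```

Run:
```python
from h import *
st=r.get_state();im=cams.snapshot("wrist")[:,:,::-1];json.dump({k:np.array(v).tolist() for k,v in st.items()},open("w1.json","w"))
print(st["time"],st["position"],np.round(st["orientation"],3).tolist(),np.round(st["joint_positions"],1),st["wrist_force"])
cv2.imwrite("pics/w1.png",im);cv2.imwrite("pics/w1v.png",cv2.resize(im,(784,588),interpolation=cv2.INTER_CUBIC))
```

```text
3.1 [0.63572777 0.0361305  0.23106039] [[-0.658, 0.753, -0.0], [0.753, 0.658, 0.0], [0.0, -0.0, -1.0]] [ -3.7  16.1  73.4   0.   90.5 -44.8] [-0.02468203  0.11283018  0.02068959]
```

View pics/w1v.png

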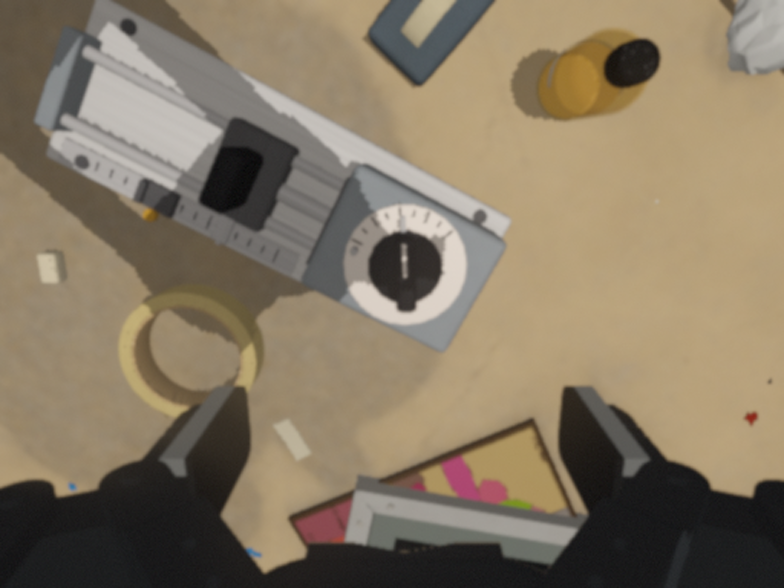

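The wrist view shows the knob disc at (405,267) with the bar upright in the picture, so it is already lined up with the tool x axis. The grip top is near (231,177) and the clip at (157,197).

Run:
```python
from h import *
st=json.load(open("w1.json"));W=lambda x,y:((x+.5)*512/784-.5,(y+.5)*384/588-.5);T=lambda x,y:(225+x/3.75-.37,130+y/3.75-.37)
def t3(w,t):
    c=camT("wrist",st);d=camT("top");return tri([ray(c[0],W(*w),c[1]),ray(d[0],T(*t),d[1])])
print("disc",atz("wrist",W(405,267),.064,st),t3((405,267),(136,110)))
print("bar",atz("wrist",W(404,243),.089,st),atz("wrist",W(406,303),.089,st))
print("grip",atz("wrist",W(231,177),.082,st),t3((231,177),(193,309)))
print("clip",atz("wrist",W(159,197),.025,st),t3((159,197),(286,392)))
for p in ([.635,.036,.064],[.524,.0105,.082]): print(np.array(proj("wrist",np.array(p),st))*784/512)
```

```text
disc [0.63375415 0.03788931 0.064     ] [0.63452197 0.03724721 0.06308085]
bar [0.62073241 0.0518962  0.089     ] [0.64418657 0.02675917 0.089     ]
grip [0.52699972 0.0164344  0.082     ] [0.52490301 0.01075992 0.06712479]
clip [ 0.48710303 -0.03947706  0.025     ] [ 0.4855591  -0.043037    0.01779467]
[404.23040643 270.35122431]
[219.83713029 181.43914121]
```

>>> jog_arm(
  moves=[
    [0,0,0.03,0,0,0],
    [0,0,0.03,0,0,0],
    [0,0,0.03,0,0,0],
    [0,0,0.03,0,0,0],
    [0,0,0.025,0,0,0],
    [0,0,0.015,0,0,0],
    [0,0,0.01,0,0,0],
    [0,0,0,0,0,0],
  ],
)

```text
time: 3.95
position: [0.6355, 0.0362, 0.0606]
orientation: [[-0.66, 0.751, -0.001], [0.751, 0.66, 0.0], [0.001, -0.001, -1.0]]
wrist_force: [0.3, 0.4, 0.1]
width: 0.0852
grasp_force: 0.0
```

>>> jog_arm(
  moves=[
    [0,0,0,0,0,0],
    [0,0,0,0,0,0],
    [0,0,0,0,0,0],
    [0,0,0,0,0,0],
    [0,0,0,0,0,0],
    [0,0,0,0,0,0],
    [0,0,0,0,0,0],
    [0,0,0,0,0,0],
  ],
  jaw=1,
)

```text
time: 4.75
position: [0.6369, 0.0357, 0.0643]
orientation: [[-0.661, 0.751, 0.004], [0.751, 0.661, -0.001], [-0.003, 0.002, -1.0]]
wrist_force: [-7.5, -4.5, 24.7]
width: 0.011
grasp_force: 67.0
```

The fingertips are pressing on the disc because I went about 5 mm too low. I'll lift a little before turning.

>>> jog_arm(
  moves=[
    [0,0,-0.002,0,0,0],
    [0,0,-0.002,0,0,0],
    [0,0,0,0,0,0],
  ],
)

```text
time: 5.05
position: [0.6367, 0.0356, 0.0646]
orientation: [[-0.661, 0.751, 0.002], [0.751, 0.661, -0.001], [-0.002, 0.001, -1.0]]
wrist_force: [14.0, -2.8, -19.1]
width: 0.0111
grasp_force: 62.0
```

>>> jog_arm(
  moves=[
    [0,0,0.002,0,0,0],
    [0,0,0,0,0,-6],
    [0,0,0,0,0,-6],
    [0,0,0,0,0,-6],
    [0,0,0,0,0,-6],
    [0,0,0,0,0,-6],
    [0,0,0,0,0,-6],
    [0,0,0,0,0,0],
  ],
)

```text
time: 5.85
position: [0.6372, 0.0364, 0.0645]
orientation: [[-0.977, 0.215, 0.004], [0.215, 0.977, 0.001], [-0.004, 0.001, -1.0]]
wrist_force: [7.4, 2.1, 1.8]
width: 0.0108
grasp_force: 66.8
```

Run:
```python
from h import *
s=r.get_state();print(s["moment"],s["wrist_force"],s["joint_positions"])
```

```text
[ 0.43172052 -1.38980868  0.05869615] [7.42966568 2.11238227 1.78375841] [-3.66119301e+00  2.17662435e+01  8.56999181e+01  4.45616948e-02
  7.23228700e+01 -8.12751910e+01]
```

>>> jog_arm(
  moves=[
    [0,0,0,0,0,-6],
    [0,0,0,0,0,-6],
    [0,0,0,0,0,-6],
    [0,0,0,0,0,-4],
    [0,0,0,0,0,0],
  ],
)

```text
time: 6.35
position: [0.6372, 0.0369, 0.0645]
orientation: [[-0.986, -0.166, 0.004], [-0.166, 0.986, 0.001], [-0.004, 0.001, -1.0]]
wrist_force: [7.9, 7.0, 2.2]
width: 0.0108
grasp_force: 66.7
```

Run:
```python
from h import *
s=r.get_state();print(s["moment"],s["wrist_force"],s["joint_positions"][5],s["tau"][5])
```

```text
[ 1.12408645 -1.40731623  0.02510757] [7.89160177 7.02433162 2.2075707 ] -103.20277373763993 -1.9880707561969757
```

>>> jog_arm(
  moves=[
    [0,0,0,0,0,-2],
    [0,0,0,0,0,-2],
    [0,0,0,0,0,0],
  ],
)

```text
time: 6.65
position: [0.6371, 0.037, 0.0645]
orientation: [[-0.973, -0.232, 0.004], [-0.232, 0.973, 0.001], [-0.004, 0.001, -1.0]]
wrist_force: [8.1, 7.1, 2.5]
width: 0.0106
grasp_force: 66.7
```

Run:
```python
from h import *
s=r.get_state();print(s["moment"],s["wrist_force"],s["joint_positions"][5],s["tau"][5])
```

```text
[ 1.27087285 -1.33491898 -0.2031266 ] [8.13040821 7.12714656 2.54382579] -107.10893837959586 -1.165289506316185
```

>>> jog_arm(
  moves=[
    [0,0,0,0,0,-2],
    [0,0,0,0,0,-2],
    [0,0,0,0,0,0],
  ],
)

```text
time: 6.95
position: [0.6369, 0.037, 0.0645]
orientation: [[-0.954, -0.299, 0.003], [-0.299, 0.954, 0.002], [-0.003, 0.001, -1.0]]
wrist_force: [5.1, 7.5, 4.5]
width: 0.0109
grasp_force: 75.6
```

Run:
```python
from h import *
s=r.get_state();print(s["moment"],s["wrist_force"],s["joint_positions"][5],s["tau"][5])
```

```text
[ 1.15868483 -0.77425189 -1.26214618] [5.12874135 7.49726752 4.49095391] -111.06653037509493 -2.259470745921135
```

The moment has risen to 1.26 N m, so the knob is against its stop. I'll dwell, release and lift.

>>> jog_arm(
  moves=[
    [0,0,0,0,0,0],
    [0,0,0,0,0,0],
    [0,0,0,0,0,0],
  ],
)

```text
time: 7.25
position: [0.6369, 0.037, 0.0645]
orientation: [[-0.955, -0.298, 0.003], [-0.298, 0.955, 0.002], [-0.003, 0.001, -1.0]]
wrist_force: [4.9, 7.3, 5.0]
width: 0.0106
grasp_force: 75.1
```

>>> jog_arm(
  moves=[
    [0,0,0,0,0,0],
    [0,0,0,0,0,0],
    [0,0,0,0,0,0],
    [0,0,0,0,0,0],
    [0,0,0,0,0,0],
    [0,0,-0.03,0,0,0],
    [0,0,-0.04,0,0,0],
    [0,0,-0.04,0,0,0],
    [0,0,-0.04,0,0,0],
    [0,0,0,0,0,4.5],
  ],
  jaw=-1,
)

```text
time: 8.25
position: [0.6374, 0.0361, 0.2195]
orientation: [[-0.975, -0.223, 0.008], [-0.223, 0.975, -0.0], [-0.008, -0.002, -1.0]]
wrist_force: [0.8, -0.9, 0.9]
width: 0.0856
grasp_force: 0.0
```

>>> jog_arm(
  moves=[
    [0.027,0,0,0,0,0],
    [0.03,0,0,0,0,0],
    [0.03,0,0,0,0,0],
    [0,0,0,0,0,0],
    [0,0,0,0,0,0],
  ],
)

```text
time: 8.75
position: [0.551, 0.0166, 0.2138]
orientation: [[-0.975, -0.222, 0.001], [-0.222, 0.975, 0.0], [-0.001, -0.0, -1.0]]
wrist_force: [-0.3, -0.3, 0.0]
width: 0.0852
grasp_force: 0.0
```

Run:
```python
from h import *
st=r.get_state();im=cams.snapshot("wrist")[:,:,::-1];json.dump({k:np.array(v).tolist() for k,v in st.items()},open("w2.json","w"))
print(st["time"],st["position"],np.round(st["orientation"],3).tolist(),np.round(st["joint_positions"],1),st["wrist_force"])
cv2.imwrite("pics/w2.png",im);cv2.imwrite("pics/w2v.png",cv2.resize(im,(784,588),interpolation=cv2.INTER_CUBIC))
```

```text
8.75 [0.55095314 0.01664367 0.21382696] [[-0.975, -0.222, 0.001], [-0.222, 0.975, 0.0], [-0.001, -0.0, -1.0]] [  -6.3    6.1   87.2    0.    86.6 -109.1] [-0.29119103 -0.29296584  0.03171884]
```

View pics/w2v.png

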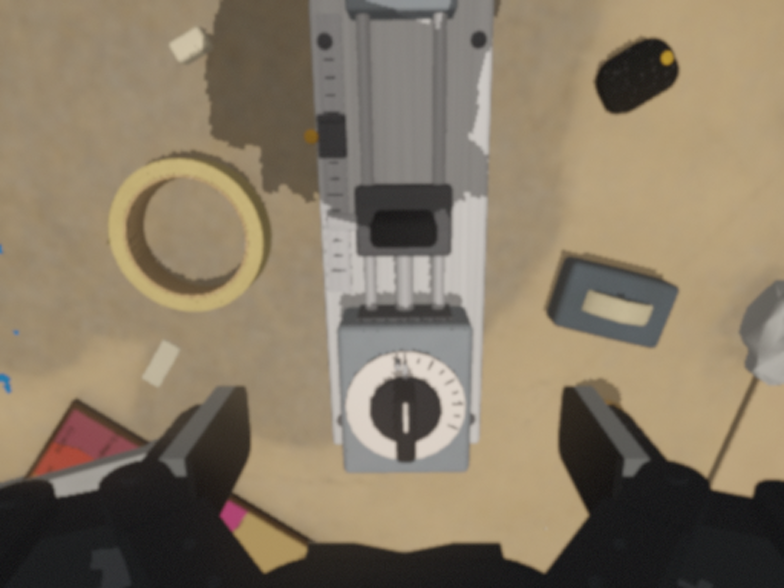

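The knob bar now lies along the gauge axis (405,365 to 405,455), beside the zero pin. The clip is at (332,135) and the grip at (404,228). I'll enlarge the clip and pointer area.

Run:
```python
from h import *
a=cv2.imread("pics/w2.png")[60:175,195:310]
a=cv2.resize(a,None,fx=5,fy=5,interpolation=cv2.INTER_CUBIC);a=cv2.convertScaleAbs(a,alpha=1.5,beta=15)
cv2.imwrite("pics/d.png",a)
```

```text
(no output)
```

View pics/d.png

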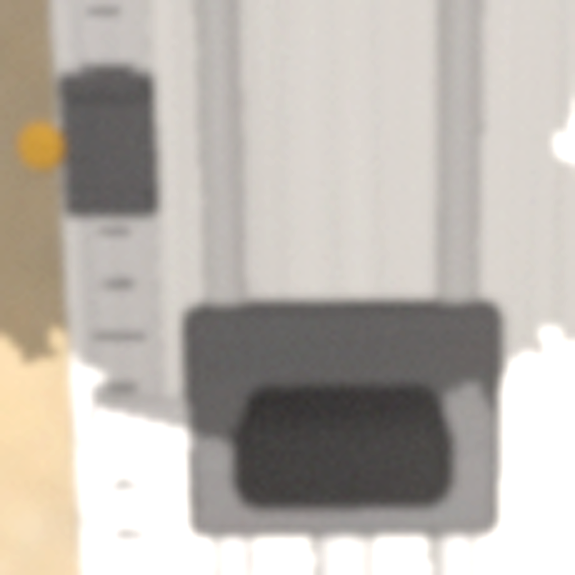

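The clip spans rows 70 to 213 of the crop with its centre at about (110,143). The carriage top spans rows 303 to 532 with its centre at about column 343, and the pointer tip is near (100,397).

Run:
```python
from h import *
st=json.load(open("w2.json"));C=lambda x,y:(195+(x+.5)/5-.5,60+(y+.5)/5-.5)
X=np.array([np.cos(np.radians(12.9)),np.sin(np.radians(12.9)),0]);Y=np.array([-X[1],X[0],0])
for n,xy,z in [("cliptop",(110,70),.023),("clipbot",(110,213),.023),("clipmid z14",(110,143),.014),("orange",(40,145),.02),("carF",(343,303),.036),("carB",(343,532),.036),("gripF",(343,386),.082),("gripB",(343,507),.082),("gripL",(240,440),.082),("gripR",(447,440),.082),("ptr",(100,397),.025),("ptr2",(170,408),.025)]:
    p=atz("wrist",C(*xy),z,st);print(n,p.round(4),(p@X).round(4),(p@Y).round(4))
```

```text
cliptop [ 0.471  -0.0452  0.023 ] 0.449 -0.1492
clipbot [ 0.496  -0.0405  0.023 ] 0.4744 -0.1502
clipmid z14 [ 0.4837 -0.044   0.014 ] 0.4617 -0.1509
orange [ 0.4869 -0.056   0.02  ] 0.4621 -0.1633
carF [0.5015 0.0057 0.036 ] 0.4901 -0.1064
carB [0.5431 0.0151 0.036 ] 0.5328 -0.1065
gripF [0.511  0.0079 0.082 ] 0.4999 -0.1064
gripB [0.53   0.0122 0.082 ] 0.5194 -0.1064
gripL [ 0.5231 -0.0063  0.082 ] 0.5085 -0.1229
gripR [0.5157 0.0261 0.082 ] 0.5085 -0.0897
ptr [ 0.5299 -0.0359  0.025 ] 0.5085 -0.1533
ptr2 [ 0.529  -0.0223  0.025 ] 0.5107 -0.1399
```

>>> jog_arm(
  moves=[
    [0.029,0,0,0,0,0],
    [0,0,0.04,0,0,0],
    [0,0,0.04,0,0,0],
    [0,0,0.04,0,0,0],
    [0,0,0.03,0,0,0],
    [0,0,0.015,0,0,0],
    [0,0,0,0,0,0],
  ],
)

```text
time: 9.5
position: [0.5221, 0.0106, 0.0459]
orientation: [[-0.975, -0.223, -0.004], [-0.223, 0.975, 0.001], [0.004, 0.002, -1.0]]
wrist_force: [0.4, -0.1, 0.2]
width: 0.0857
grasp_force: 0.0
```

>>> jog_arm(
  moves=[
    [0,0,0,0,0,0],
    [0,0,0,0,0,0],
    [0,0,0,0,0,0],
    [0,0,0,0,0,0],
    [0,0,0,0,0,0],
    [0,0,0,0,0,0],
  ],
  jaw=1,
)

```text
time: 10.1
position: [0.5233, 0.0099, 0.0495]
orientation: [[-0.975, -0.223, 0.002], [-0.223, 0.975, -0.001], [-0.002, -0.001, -1.0]]
wrist_force: [-0.2, -3.9, 6.4]
width: 0.0352
grasp_force: 59.8
```

The grip is firm at 35 mm wide. I'll pull 40 mm first, then look.

>>> jog_arm(
  moves=[
    [0.004,0,0,0,0,0],
    [0.004,0,0,0,0,0],
    [0.004,0,0,0,0,0],
    [0.004,0,0,0,0,0],
    [0.004,0,0,0,0,0],
    [0.004,0,0,0,0,0],
    [0.004,0,0,0,0,0],
    [0.004,0,0,0,0,0],
    [0.004,0,0,0,0,0],
    [0.004,0,0,0,0,0],
  ],
)

```text
time: 11.1
position: [0.4853, 0.0009, 0.0495]
orientation: [[-0.975, -0.223, 0.005], [-0.223, 0.975, -0.001], [-0.004, -0.002, -1.0]]
wrist_force: [12.0, -4.3, -0.7]
width: 0.0354
grasp_force: 59.9
```

>>> jog_arm(
  moves=[
    [0,0,0,0,0,0],
    [0,0,0,0,0,0],
  ],
)

```text
time: 11.3
position: [0.4853, 0.0008, 0.0495]
orientation: [[-0.975, -0.223, 0.004], [-0.223, 0.975, -0.001], [-0.004, -0.002, -1.0]]
wrist_force: [10.9, -4.5, -1.1]
width: 0.0356
grasp_force: 60.0
```

Run:
```python
from h import *
st=r.get_state();im=cams.snapshot("wrist")[:,:,::-1];t=cams.snapshot("top")[:,:,::-1]
json.dump({k:np.array(v).tolist() for k,v in st.items()},open("w3.json","w"))
cv2.imwrite("pics/w3.png",im);cv2.imwrite("pics/t3.png",t)
a=cv2.resize(im,(512,384));b=cv2.convertScaleAbs(cv2.resize(t[190:280,260:332],None,fx=4,fy=4,interpolation=cv2.INTER_CUBIC),alpha=1.5,beta=10)
c=np.zeros((400,800,3),np.uint8);c[:384,:512]=a;c[:360,512:800]=b
cv2.imwrite("pics/e.png",c)
```

```text
(no output)
```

View pics/e.png

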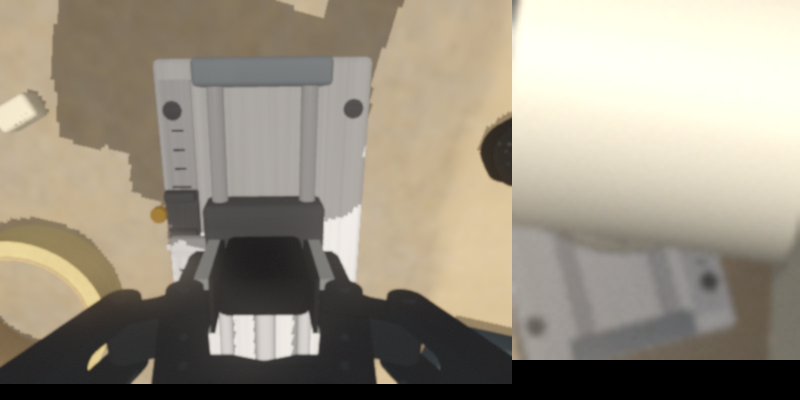

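In the wrist view the clip spans rows 190 to 234 (centre about (182,212)), and the pointer is just beyond it at about row 240. I'll compute the remaining distance from this picture.

Run:
```python
from h import *
st=json.load(open("w3.json"))
X=np.array([np.cos(np.radians(12.9)),np.sin(np.radians(12.9)),0])
for n,xy,z in [("c0",(182,190),.023),("c1",(182,234),.023),("cm",(182,212),.023),("orange",(159,214),.02),("p",(178,241),.025),("carF",(264,199),.036)]:
    print(n,(atz("wrist",xy,z,st)@X).round(4))
print("tcp",np.array(st["position"])@X)
im=cv2.imread("pics/w3.png")[175:265,145:225]
cv2.imwrite("pics/f.png",cv2.convertScaleAbs(cv2.resize(im,None,fx=6,fy=6,interpolation=cv2.INTER_CUBIC),alpha=1.5,beta=10))
```

```text
c0 0.4471
c1 0.4714
cm 0.4591
orange 0.4612
p 0.4746
carF 0.448
tcp 0.47318994682479604
```

View pics/f.png

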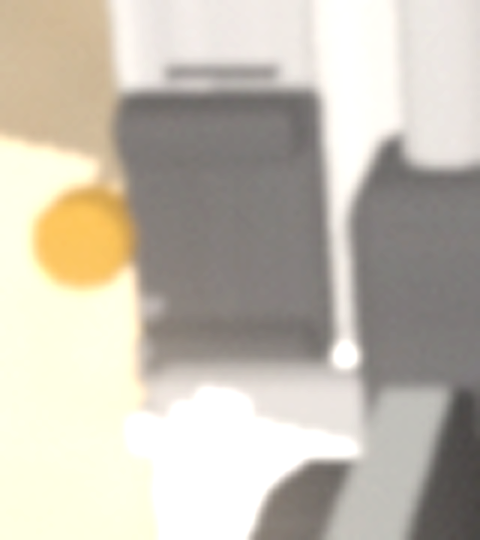

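The clip and carriage edges in this view leave about 10.5 mm to go, and dead reckoning gives 10. I'll pull 10 mm more.

>>> jog_arm(
  moves=[
    [0.003,0,0,0,0,0],
    [0.003,0,0,0,0,0],
    [0.002,0,0,0,0,0],
    [0.002,0,0,0,0,0],
    [0,0,0,0,0,0],
    [0,0,0,0,0,0],
    [0,0,0,0,0,0],
  ],
)

```text
time: 12.1
position: [0.4757, -0.0014, 0.0495]
orientation: [[-0.975, -0.223, 0.005], [-0.223, 0.975, -0.001], [-0.004, -0.002, -1.0]]
wrist_force: [12.6, -5.0, -1.1]
width: 0.0356
grasp_force: 60.3
```

Run:
```python
from h import *
st=r.get_state();im=cams.snapshot("wrist")[:,:,::-1]
json.dump({k:np.array(v).tolist() for k,v in st.items()},open("w4.json","w"))
cv2.imwrite("pics/w4.png",im);print(st["time"],st["position"])
cv2.imwrite("pics/g.png",cv2.convertScaleAbs(cv2.resize(im[165:265,140:260],None,fx=5.5,fy=5.5,interpolation=cv2.INTER_CUBIC),alpha=1.3,beta=0))
```

```text
12.1 [ 0.47571895 -0.00142548  0.04950503]
```

View pics/g.png

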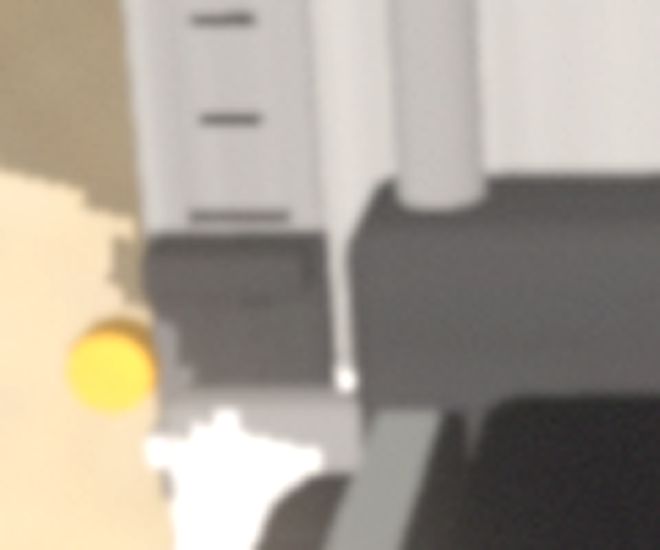

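The lit patch behind the clip is saturated in this crop, so the pointer isn't clear. For the last picture I'll combine the raw wrist crops with the scene camera, which sees that side.

Run:
```python
from h import *
s=cams.snapshot("scene")[:,:,::-1];cv2.imwrite("pics/s4.png",s)
R=lambda i,f:cv2.resize(i,None,fx=f,fy=f,interpolation=cv2.INTER_CUBIC)
g=lambda i:(255*(i/255.)**1.3).astype(np.uint8)
c=np.zeros((600,800,3),np.uint8)
a=R(g(cv2.imread("pics/w3.png")[175:260,145:220]),3.5);b=R(g(cv2.imread("pics/w4.png")[175:260,145:220]),3.5)
c[:a.shape[0],:a.shape[1]]=a;c[300:300+b.shape[0],:b.shape[1]]=b
d=R(np.ascontiguousarray(s[195:245,170:235]),8);c[:400,270:270+520]=d
e=R(cv2.imread("pics/scene0.png")[200:235,170:255],6);c[400:600,270:270+510]=e[:200]
cv2.imwrite("pics/k.png",c);print(r.get_state()["time"])
```

```text
12.2
```

View pics/k.png

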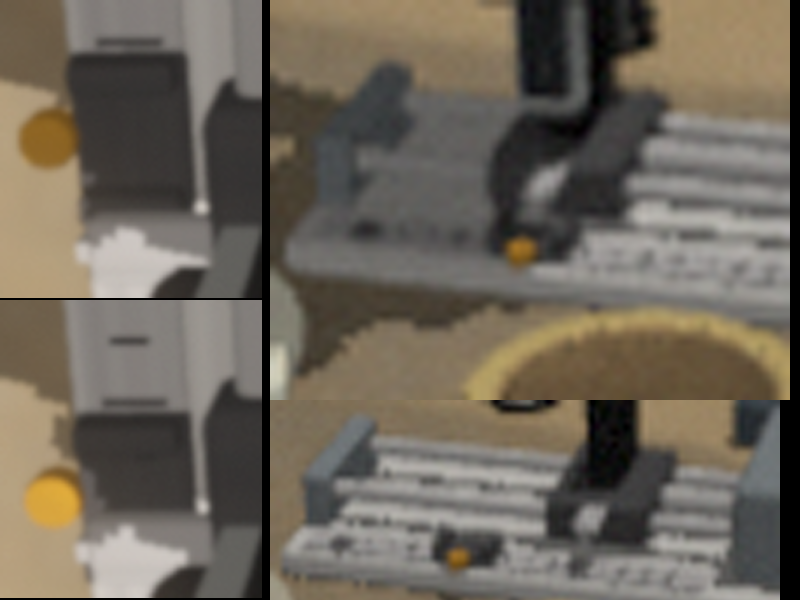

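Run:
```python
from h import *
st=json.load(open("w4.json"))
X=np.array([np.cos(np.radians(12.9)),np.sin(np.radians(12.9)),0])
s=lambda u,v,z:(atz("wrist",(u,v),z,st)@X).round(4)
print("clip front->mid",s(183,207.7,.023)+.013,s(183,207.7,.019)+.013,"orange",s(160,231,.02))
print("car mid",s(230,197,.036)+.022,"band top",s(180,235,.0265),s(180,235,.02),"band bottom",s(180,253,.025),s(180,253,.012))
# scene check: project pointer tip / clip mid hypotheses
Y=np.array([-X[1],X[0],0]);o=np.array([.5442,.0143,0])
for g in (-.075,-.07,-.065,-.06):
    q=np.array(proj("scene",o+X*g-Y*.044+[0,0,.025]));print(g,((q-[170,195])*8+[270+4,4]).round(0))
```

```text
clip front->mid 0.45990000000000003 0.4613 orange 0.4612
car mid 0.4592 band top 0.4607 0.4635 band bottom 0.4718 0.4782
-0.075 [521. 208.]
-0.07 [536. 210.]
-0.065 [552. 212.]
-0.06 [567. 214.]
```

All estimates put the pointer within about 2 mm of the mark: clip middle at 0.460–0.461, slide centre at 0.459–0.460 and the band's front edge at 0.461. I'll hold here.

>>> jog_arm(
  moves=[
    [0,0,0,0,0,0],
    [0,0,0,0,0,0],
    [0,0,0,0,0,0],
    [0,0,0,0,0,0],
    [0,0,0,0,0,0],
    [0,0,0,0,0,0],
    [0,0,0,0,0,0],
    [0,0,0,0,0,0],
    [0,0,0,0,0,0],
    [0,0,0,0,0,0],
  ],
)

```text
time: 13.2
position: [0.4757, -0.0014, 0.0495]
orientation: [[-0.975, -0.223, 0.005], [-0.223, 0.975, -0.001], [-0.004, -0.002, -1.0]]
wrist_force: [11.5, -5.8, -1.2]
width: 0.0351
grasp_force: 60.3
```

>>> jog_arm(
  moves=[
    [0,0,0,0,0,0],
    [0,0,0,0,0,0],
    [0,0,0,0,0,0],
    [0,0,0,0,0,0],
    [0,0,0,0,0,0],
    [0,0,0,0,0,0],
    [0,0,0,0,0,0],
    [0,0,0,0,0,0],
    [0,0,0,0,0,0],
    [0,0,0,0,0,0],
  ],
)

```text
time: 14.2
position: [0.4757, -0.0014, 0.0495]
orientation: [[-0.975, -0.223, 0.005], [-0.223, 0.975, -0.001], [-0.004, -0.002, -1.0]]
wrist_force: [12.6, -5.9, -1.1]
width: 0.0352
grasp_force: 60.3
```

Run:
```python
from bench import r
s=r.get_state();print(s["time"],s["position"],s["width"],s["grasp_force"]);print(r.hand_in())
```

```text
14.2 [ 0.4757279  -0.00144193  0.04948453] 0.035166711861640325 60.30528903007507
the job is handed in; nothing more can be done
None
```

I turned the knob back to its zero stop, pulled the slide about 49 mm to the index mark (within about 2 mm by my measurements), held it there for 2 s and handed the job in still gripping it; no verdict was returned.

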